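# Sort the bench clutter into the desk trays

### The arm

A 6-joint arm with a two-finger parallel gripper is mounted at the origin on a cart in front of the work surface, level with it; the furniture and walls round the work are solid. World frame = base frame: x ahead of the robot, y to its left, z up, the work surface at z = 0. Lengths are in m, angles in rad, forces in N, time in s.
With the tool pointing down it reaches from about 0.325 to 0.875 m from the base axis. Payload 4.4 kg.
Tool frame: the origin (TCP) lies at the very end of the fingers, on their centre line; the grasp point (between the pads) lies 19 mm behind it; z points along the fingers, y is the line along which they close (so a half turn about z gives the same grasp; the last joint's range is limited). The gripper opens to 85 mm and grips with 20 to 120 N. Pads are 22 mm wide; open, the fingers measure 114 mm over their backs; the gripper's body (76 mm by 85 mm) begins 54 mm behind the grasp point. The pads swing forward as they close: fully open they stand 13 mm farther back than shut.
Start: joints at [-1.462, 0.207, 1.542, -0, 1.393, -0.15], TCP at [0.147, -0.556, 0.231] pointing down, gripper open.
Joint ranges: [-2.73, 2.73], [-0.86, 2.22], [0.23, 2.46], [-1.11, 4.25], [0.08, 2.63], [-2.82, 2.82]. Speed limits (rad/s): [2.79, 2.79, 3.14, 3.14, 3.14, 3.14].

### API

Orientations are given as [roll, pitch, yaw] about the fixed x, y, z axes, in that order (R = Rz(yaw) Ry(pitch) Rx(roll)).
In Python, from cell import readout, imaging, workorder, boxes_of, landmark_of gives the robot as it stands.
- The arm moves only by the shell command python3 -m creep 'ROWS'. ROWS is JSON, a list of rows, each an object of numbers: "tx", "ty", "tz": the shift along the tool's x, y, z in m; "turn": the turn about the tool's z in rad; "gripper": the closure in counts, from 0 (fully open) to 255 (shut). In form: [{"tx": .., "ty": .., "tz": .., "turn": .., "gripper": ..}, ...]. A call has 1 to 12 rows; each row is the pose to reach, as a shift and turn from the pose commanded when the call began, along the tool's axes at that moment; what a row does not reach only later rows make up. A row lasts 1/10 s, in which the tool goes at most 50 mm and 8.59 degrees, less where a joint would pass 70% of its speed; a pose out of reach is approached as far as the arm can. A call with a gripper value outside its range is refused whole. The fingers move at their own pace and stop on an object; the grip force is fixed at half the most. Time passes only in rows, so rows that repeat a pose let the fingers close. It gives the time, the measured TCP pose, the force, the opening and the grip force at its end, in the units of the state.
- readout.read_state(): the state, without advancing time (a new reading comes with each control period).
- imaging.camera(name): name is "scene" or "top" or "wrist"; returns a dict with "img" (420x560x3 uint8, red, green, blue), "range_z" (420x560 float32, m along the optical axis (not along the pixel's ray), 0 where there is no reading), "fovy" (degrees; the focal length in pixels is half the picture's height over the tangent of half this angle, whatever the lens; pixels are square), "cx", "cy" (the principal point, pixels), "extrinsics" (4x4, takes a point from camera to world coordinates). Camera axes: x right, y down, z forward; pixel columns grow to the right and rows downward; lengths in m; the calibration is good to about 2 mm. A picture is of the moment at which its call begins.
- workorder.sign_off(): hands the job in; it is judged then, once.
Trained networks look in a picture, given as the dict that the camera call returned (one of the last four; its "shot" number tells which), for a name from the list of things; names that differ only in an ending like _2 or _b are one class to them, and where a whole thing is asked for, a point or a joint stands for the part that bears it (a point fixed in the world has none). Each returns a list of dicts, best first, with "p" (0 to 1); they miss things now and then, are a little off and sometimes report something else, mostly with a low value. They report only what shows in the picture. A call takes as long as a camera call.
- boxes_of(picture, query): "xyz" ([x, y, z] in m, in world coordinates, good to about 4 mm: the middle of the surface that is visible of it).
- landmark_of(picture, query): "xyz" ([x, y, z] in m, in world coordinates, good to about 4 mm: a listed point, or the origin of a listed thing).
The state is a dict: "time_s": time; "joints": joint angles; "qvel": joint speeds; "joint_efforts": joint torques, N m; "ee_pos": TCP position; "tcp_rot": TCP orientation; "ft_force": force on the tool from outside, world axes, zero at the start; "wrist_torque": the same for the moment, N m; "grip_width": finger opening in m; "finger_force": force on a finger pad.
Only numpy, scipy, OpenCV 4.12 (cv2) and the standard library are available. Lean on these libraries where they do the work, as an engineer would, in place of code of your own. Each camera call takes 0.05 s, during which the arm holds its last target. There are 200 camera calls.

### The job

Clear the handful of things left lying in front of the trays by sorting it by kind: the two marker pens go in the yellow tray, the two capped swab tubes in the green tray and the power brick in the grey tray. Everything should lie flat on the floor of its tray, nothing on top of anything else or propped on a rim, released and at rest. Leave the phone and the mug where they are.

Things in the scene. Friction and masses are not known exactly. Their poses are not given: they have to be found in the camera images.
- yellow_tray: Open-topped yellow desk tray, fixed to the desk: 168 (x) by 178 (y) mm outside, 30 mm high, walls and floor 4 mm thick, so inside it is 160 (x) by 170 (y) mm with its inner floor 4 mm above the desk. A rolled rim; a white label on the front (-x) side. Origin under its centre, on the desk; x runs away from the label, z up.
- green_tray: Open-topped green desk tray, fixed to the desk: 168 (x) by 178 (y) mm outside, 30 mm high, walls and floor 4 mm thick, so inside it is 160 (x) by 170 (y) mm with its inner floor 4 mm above the desk. A rolled rim; a white label on the front (-x) side. Origin under its centre, on the desk; x runs away from the label, z up.
- grey_tray: Open-topped grey desk tray, fixed to the desk: 168 (x) by 178 (y) mm outside, 30 mm high, walls and floor 4 mm thick, so inside it is 160 (x) by 170 (y) mm with its inner floor 4 mm above the desk. A rolled rim; a white label on the front (-x) side. Origin under its centre, on the desk; x runs away from the label, z up.
- black_marker_mid (a point): Centre of the marker pen with the black cap, lying flat: white barrel, 132 mm long, 12 mm wide and high, 12 g. Its x axis runs along the pen; the point is 6 mm above what the pen lies on.
- red_marker_mid (a point): Centre of the marker pen with the red cap, lying flat: white barrel, 132 mm long, 12 mm wide and high, 12 g. Its x axis runs along the pen; the point is 6 mm above what the pen lies on.
- red_tube_mid (a point): Middle of the closed plastic swab tube with the red screw cap, lying on its side: 99 mm long, body 16 mm across, cap 19 mm, about 25 g; it can roll. Its x axis runs along the tube towards the cap; the point is on the tube's axis, 42 mm from its bottom end and about 8 mm above what it lies on.
- blue_tube_mid (a point): Middle of the closed plastic swab tube with the blue screw cap, lying on its side: 99 mm long, body 16 mm across, cap 19 mm, about 25 g; it can roll. Its x axis runs along the tube towards the cap; the point is on the tube's axis, 42 mm from its bottom end and about 8 mm above what it lies on.
- power_brick_mid (a point): Centre of the black power brick, lying flat: 46 (x) by 105 (y) by 30 (z) mm, about 0.24 kg. Its y axis runs along the long side; the point is 15 mm above what it lies on.
- phone: Black mobile phone lying flat, 148 (x) by 72 (y) by 8 mm, loose; a bystander. Origin under its centre.
- mug: White mug, 79 mm across, 89 mm high, with a handle, loose; a bystander. Origin at its underside, between cup and handle.

How it is judged:
At the end, for the whole second after the job is handed in: Pens in the yellow, tubes in the green, brick in the grey tray: centres within 75 mm (tray x), 80 mm (tray y) of its centre, under 16 mm (pens), 19 mm (tubes) or 25 mm (brick) above the desk, so lying flat; released, at rest (under 20 mm/s); phone and mug moved under 25 mm (x of black_marker_mid in the frame of yellow_tray between -0.075 and 0.075 m and y of black_marker_mid in the frame of yellow_tray between -0.08 and 0.08 m and z of black_marker_mid in the frame of yellow_tray between 0.006 and 0.016 m and contact force between each of black_marker, red_marker, red_tube, blue_tube, power_brick and the fingers below 0.05 N and linear speed of each of black_marker, red_marker, red_tube, blue_tube, power_brick below 0.02 m/s and x of red_marker_mid in the frame of yellow_tray between -0.075 and 0.075 m and y of red_marker_mid in the frame of yellow_tray between -0.08 and 0.08 m and z of red_marker_mid in the frame of yellow_tray between 0.006 and 0.016 m and x of red_tube_mid in the frame of green_tray between -0.075 and 0.075 m and y of red_tube_mid in the frame of green_tray between -0.08 and 0.08 m and z of red_tube_mid in the frame of green_tray between 0.006 and 0.019 m and x of blue_tube_mid in the frame of green_tray between -0.075 and 0.075 m and y of blue_tube_mid in the frame of green_tray between -0.08 and 0.08 m and z of blue_tube_mid in the frame of green_tray between 0.006 and 0.019 m and x of power_brick_mid in the frame of grey_tray between -0.075 and 0.075 m and y of power_brick_mid in the frame of grey_tray between -0.08 and 0.08 m and z of power_brick_mid in the frame of grey_tray between 0.006 and 0.025 m and distance of each of phone, mug from where it was at the start of the episode below 0.025 m); the robot touches nothing.
It fails at once if the phone is pushed more than 25 mm from its place (distance of phone from where it was at the start of the episode above 0.025 m).
It fails at once if the mug is pushed more than 25 mm from its place (distance of mug from where it was at the start of the episode above 0.025 m).
It also fails if it takes over 128 s, if anything falls off the work surface, if the arm or the gripper's body presses on something with over 40 N, if the wrist force passes 120 N, or if a joint passes its speed limit or range.

## Working session

There is one attempt and no reset: what is moved stays moved. The work goes in short steps, Python scripts to look and compute and a shell command to move; the robot and the scene stay as the last step left them, time stands still between calls to the robot, and variables do not carry over. Pictures are saved under pics/ and viewed, at most 14 in all, crops included, and the job is handed in when it is done.

```bash
mkdir -p pics; ls; cat > h.py <<'E'
import numpy as np, cv2
from cell import readout, imaging, workorder, boxes_of, landmark_of
def K(p):
    f=p["img"].shape[0]/2/np.tan(np.radians(p["fovy"])/2); return f,p["cx"],p["cy"]
def cloud(p):
    f,cx,cy=K(p); z=p["range_z"]; v,u=np.indices(z.shape)
    c=np.stack([(u-cx)/f*z,(v-cy)/f*z,z],-1); E=np.array(p["extrinsics"])
    return c@E[:3,:3].T+E[:3,3]
def save(p,n,crop=None,s=1.4):
    im=p["img"][...,::-1]
    if crop: im=im[crop[0]:crop[1],crop[2]:crop[3]]
    cv2.imwrite("pics/"+n,cv2.resize(im,None,fx=s,fy=s))
def pix(p,X):
    E=np.linalg.inv(np.array(p["extrinsics"])); f,cx,cy=K(p); c=E[:3,:3]@np.array(X)+E[:3,3]
    return (c[:2]/c[2]*f+[cx,cy]).round().astype(int)
E
python3 - <<'E'
from h import *
s=readout.read_state(); print(s)
p=imaging.camera("top"); save(p,"top0.png"); np.save("top0.npy",cloud(p))
for n in ["yellow_tray","green_tray","grey_tray","black_marker_mid","red_marker_mid","red_tube_mid","blue_tube_mid","power_brick_mid","phone","mug"]:
    for d in landmark_of(p,n)[:2]: print(n,round(d["p"],2),np.round(d["xyz"],3),pix(p,d["xyz"]))
E
```

```text
pics
{'time_s': 0.0, 'joints': array([-1.46250651e+00,  2.07396828e-01,  1.54299869e+00,  3.05462644e-05,
        1.39351377e+00, -1.50507237e-01]), 'qvel': array([ 0.00037067,  0.00078304, -0.00152374,  0.00044979, -0.00128566,
        0.00084566]), 'joint_efforts': array([ 1.19918404e-03, -3.83028066e+01, -2.91601503e+01, -3.75751852e-04,
        1.05139345e-02, -2.27366094e-06]), 'ee_pos': array([ 0.14706197, -0.55507018,  0.23011772]), 'tcp_rot': array([-3.13930671e+00, -3.77070869e-04,  2.58791202e-01]), 'ft_force': array([ 0.60325413, -0.16755421,  0.66410886]), 'wrist_torque': array([-0.00395644, -0.00296082, -0.0124891 ]), 'finger_force': 0.0, 'grip_width': 0.08508582776857344}
yellow_tray 0.79 [0.643 0.264 0.004] [188 176]
green_tray 0.94 [ 0.65  -0.012 -0.   ] [285 176]
grey_tray 0.7 [ 0.625 -0.246  0.006] [367 185]
grey_tray 0.25 [0.454 0.124 0.005] [235 242]
black_marker_mid 0.63 [ 0.429 -0.151  0.005] [333 253]
black_marker_mid 0.31 [ 0.626 -0.24   0.004] [365 185]
red_marker_mid 0.59 [0.453 0.252 0.004] [189 242]
red_marker_mid 0.39 [0.644 0.266 0.001] [188 176]
red_tube_mid 0.45 [ 0.434 -0.25   0.007] [369 252]
blue_tube_mid 0.65 [0.454 0.125 0.009] [234 242]
power_brick_mid 0.91 [ 0.439 -0.007  0.019] [282 248]
phone 0.94 [ 0.465 -0.404  0.   ] [424 242]
phone 0.63 [ 0.445  0.424 -0.003] [128 244]
mug 0.58 [ 0.446  0.424 -0.   ] [128 243]
```

View pics/top0.png

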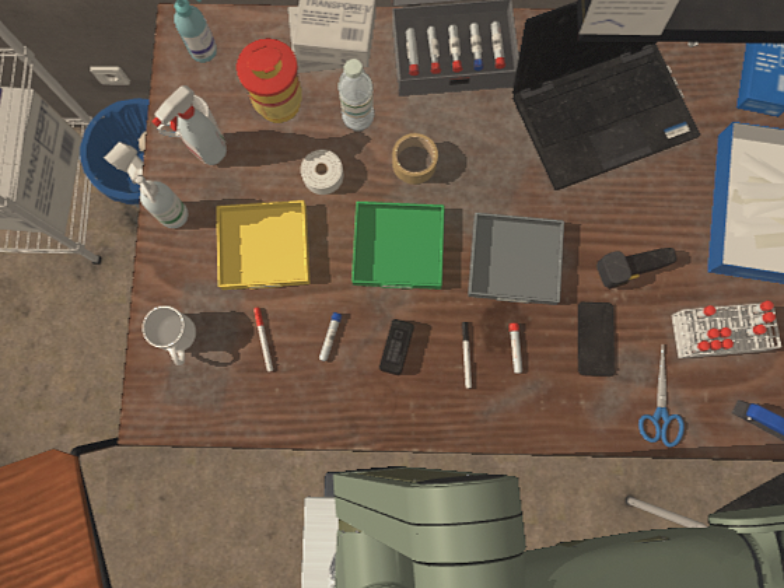

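The top view shows the trays in a row (yellow left, green, grey), with red marker, blue tube, brick, black marker and red tube in front of them. The mug is at far left (168,328) and the phone at right (596,340). Next I'll measure axes and tray angles.

```bash
python3 - <<'E'
from h import *
p=imaging.camera("top"); C=cloud(p)
im=p["img"].astype(int); hsv=cv2.cvtColor(p["img"],cv2.COLOR_RGB2HSV)
seeds=dict(red_marker=(.453,.252),blue_tube=(.454,.125),brick=(.439,-.007),black_marker=(.429,-.151),red_tube=(.434,-.25))
for n,(x,y) in seeds.items():
    m=(abs(C[...,0]-x)<.09)&(abs(C[...,1]-y)<.05)&(C[...,2]>.005)&(C[...,0]<.535)
    k,l,st,ce=cv2.connectedComponentsWithStats(m.astype(np.uint8))
    i=1+np.argmax(st[1:,4]); P=C[l==i]
    r=cv2.minAreaRect((P[:,:2]*1000).astype(np.float32))
    d=P[:,:2]-P[:,:2].mean(0); w,V=np.linalg.eigh(d.T@d); a=V[:,1]; a=a*np.sign(a[0])
    print(n,len(P),"c",np.round(r[0],0),"size",np.round(r[1]),"axis deg",np.degrees(np.arctan2(a[1],a[0])).round(1),"z",np.round(np.percentile(P[:,2],[50,95]),4))
for n,(x,y) in dict(yellow=(.643,.264),green=(.65,-.012),grey=(.63,-.246)).items():
    m=(abs(C[...,0]-x)<.12)&(abs(C[...,1]-y)<.12)&(C[...,2]>.015)&(C[...,2]<.05)
    k,l,st,ce=cv2.connectedComponentsWithStats(m.astype(np.uint8)); i=1+np.argmax(st[1:,4])
    P=C[l==i]; r=cv2.minAreaRect((P[:,:2]*1000).astype(np.float32)); print(n,np.round(r[0]),np.round(r[1]),round(r[2],1),np.round(np.percentile(P[:,2],[50,95]),4))
E
```

```text
red_marker 173 c [451. 251.] size [130.  17.] axis deg 14.9 z [0.0095 0.0151]
blue_tube 205 c [459. 121.] size [20. 99.] axis deg -15.2 z [0.0134 0.0194]
brick 644 c [444. -13.] size [ 50. 113.] axis deg -14.9 z [0.0294 0.0344]
black_marker 178 c [ 429. -150.] size [136.  14.] axis deg 3.1 z [0.0093 0.0161]
red_tube 209 c [ 445. -247.] size [101.  19.] axis deg 4.9 z [0.0132 0.0194]
yellow [642. 262.] [172. 180.] 5.0 [0.0295 0.036 ]
green [649. -12.] [179. 174.] 88.5 [0.0302 0.0368]
grey [ 624. -249.] [180. 173.] 85.8 [0.0301 0.0357]
```

```bash
cat > d.py <<'E'
import sys
from h import *
def wp(pts,s=None):
    "rows offsets for list of (x,y,z,yaw_deg), all from current measured pose"
    s=readout.read_state(); p=s["ee_pos"]; yw=s["tcp_rot"][2]
    print("t",round(s["time_s"],1),np.round(p,4),np.round(np.degrees(s["tcp_rot"]),1),"w",round(s["grip_width"],4))
    for x,y,z,a in pts:
        dx,dy=x-p[0],y-p[1]; c,n=np.cos(yw),np.sin(yw)
        t=(yw-np.radians(a)+np.pi/2)%np.pi-np.pi/2
        print("tx %.3f ty %.3f tz %.3f turn %.3f"%(dx*c+dy*n,dx*n-dy*c,p[2]-z,t))
wp([tuple(map(float,a.split(","))) for a in sys.argv[1:]])
E
python3 d.py .4375,-.248,.08,5 .4375,-.248,.004,5
```

```text
t 0.6 [ 0.1471 -0.5559  0.2313] [180.    0.   14.8] w 0.0856
tx 0.359 ty -0.223 tz 0.151 turn 0.172
tx 0.359 ty -0.223 tz 0.227 turn 0.172
```

```bash
python3 -m creep '[{"tx":0.359,"ty":-0.223,"tz":0.15,"turn":0.17,"gripper":60},{"tx":0.359,"ty":-0.223,"tz":0.15,"turn":0.17,"gripper":60},{"tx":0.359,"ty":-0.223,"tz":0.15,"turn":0.17,"gripper":60},{"tx":0.359,"ty":-0.223,"tz":0.15,"turn":0.17,"gripper":60},{"tx":0.359,"ty":-0.223,"tz":0.15,"turn":0.17,"gripper":60},{"tx":0.359,"ty":-0.223,"tz":0.15,"turn":0.17,"gripper":60},{"tx":0.359,"ty":-0.223,"tz":0.15,"turn":0.17,"gripper":60},{"tx":0.359,"ty":-0.223,"tz":0.15,"turn":0.17,"gripper":60},{"tx":0.359,"ty":-0.223,"tz":0.15,"turn":0.17,"gripper":60},{"tx":0.359,"ty":-0.223,"tz":0.15,"turn":0.17,"gripper":60},{"tx":0.359,"ty":-0.223,"tz":0.15,"turn":0.17,"gripper":60},{"tx":0.359,"ty":-0.223,"tz":0.15,"turn":0.17,"gripper":60}]'
python3 d.py .4375,-.248,.004,5
python3 - <<'E'
from h import *
p=imaging.camera("wrist"); save(p,"w0.png",s=1.2)
for d in landmark_of(p,"red_tube_mid")[:2]: print(d["p"],np.round(d["xyz"],3))
E
```

```text
time_s: 1.8
ee_pos: [0.4371, -0.2494, 0.0818]
tcp_rot: [3.14, -0.0, 0.088]
ft_force: [0.8, -0.1, -0.8]
grip_width: 0.0654
finger_force: 0.0
t 1.8 [ 0.4371 -0.2494  0.0818] [179.9  -0.    5.1] w 0.0654
tx 0.001 ty -0.001 tz 0.078 turn 0.001
0.2 [ 0.432 -0.152  0.003]
```

View pics/w0.png

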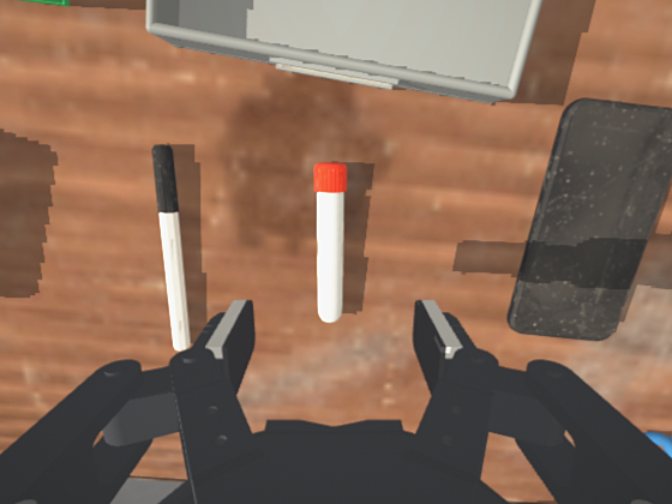

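The wrist view shows the red-capped tube at (330,240), centred between the pads and parallel to them. I'll descend, close and lift.

```bash
python3 -m creep '[{"tz":0.04,"gripper":60},{"tz":0.077,"gripper":60},{"tz":0.077,"gripper":60},{"tz":0.077,"gripper":60},{"tz":0.077,"gripper":255},{"tz":0.077,"gripper":255},{"tz":0.077,"gripper":255},{"tz":0.077,"gripper":255},{"tz":0.077,"gripper":255},{"tz":0.077,"gripper":255},{"tz":0.077,"gripper":255},{"tz":0.077,"gripper":255}]'
python3 -m creep '[{"tz":-0.04,"gripper":255},{"tz":-0.08,"gripper":255},{"tz":-0.08,"gripper":255},{"tz":-0.08,"gripper":255}]'
python3 d.py .641,-.047,.085,-1.5 .641,-.047,.009,-1.5
```

```text
t 1.9 [ 0.4369 -0.25    0.082 ] [ 1.799e+02 -1.000e-01  5.000e+00] w 0.0649
tx 0.221 ty -0.185 tz -0.003 turn 0.113
tx 0.221 ty -0.185 tz 0.073 turn 0.113schema error: expected keys tx, ty, tz, turn, gripper
schema error: expected keys tx, ty, tz, turn, gripper
```

All keys are required in every row.

```bash
python3 -m creep '[{"tx":0,"ty":0,"tz":0.04,"turn":0,"gripper":60},{"tx":0,"ty":0,"tz":0.077,"turn":0,"gripper":60},{"tx":0,"ty":0,"tz":0.077,"turn":0,"gripper":60},{"tx":0,"ty":0,"tz":0.077,"turn":0,"gripper":60},{"tx":0,"ty":0,"tz":0.077,"turn":0,"gripper":255},{"tx":0,"ty":0,"tz":0.077,"turn":0,"gripper":255},{"tx":0,"ty":0,"tz":0.077,"turn":0,"gripper":255},{"tx":0,"ty":0,"tz":0.077,"turn":0,"gripper":255},{"tx":0,"ty":0,"tz":0.077,"turn":0,"gripper":255},{"tx":0,"ty":0,"tz":0.077,"turn":0,"gripper":255},{"tx":0,"ty":0,"tz":0.077,"turn":0,"gripper":255},{"tx":0,"ty":0,"tz":0.077,"turn":0,"gripper":255}]'
python3 -m creep '[{"tx":0,"ty":0,"tz":-0.04,"turn":0,"gripper":255},{"tx":0,"ty":0,"tz":-0.08,"turn":0,"gripper":255},{"tx":0,"ty":0,"tz":-0.08,"turn":0,"gripper":255},{"tx":0,"ty":0,"tz":-0.08,"turn":0,"gripper":255}]'
python3 d.py .641,-.047,.085,-1.5 .641,-.047,.009,-1.5
```

```text
time_s: 3.1
ee_pos: [0.4381, -0.2492, 0.006]
tcp_rot: [3.14, -0.002, 0.089]
ft_force: [-1.6, 0.0, 6.5]
grip_width: 0.013
finger_force: 58.6
time_s: 3.5
ee_pos: [0.4381, -0.2491, 0.0859]
tcp_rot: [3.139, -0.003, 0.089]
ft_force: [-0.6, 0.5, -0.8]
grip_width: 0.0129
finger_force: 59.0
t 3.5 [ 0.4381 -0.2491  0.0859] [179.8  -0.2   5.1] w 0.0129
tx 0.220 ty -0.183 tz 0.001 turn 0.115
tx 0.220 ty -0.183 tz 0.077 turn 0.115
```

```bash
python3 - <<'E'
from h import *
p=imaging.camera("wrist"); save(p,"w1.png",s=1.2)
E
```

```text
(no output)
```

View pics/w1.png

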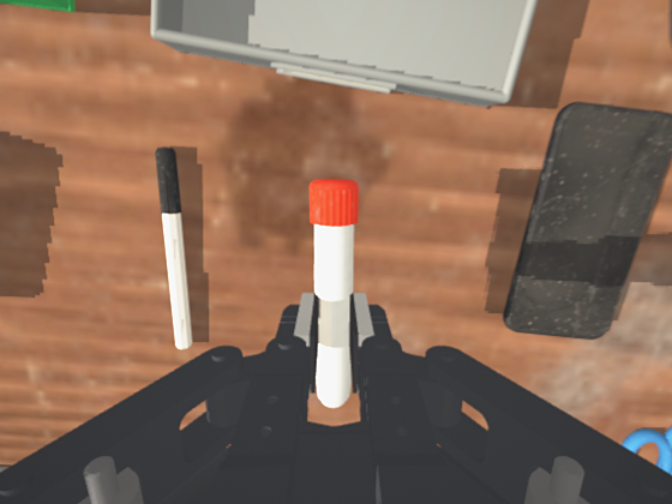

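Tube held firmly between the pads (330,320). Carry it to the green tray.

```bash
python3 -m creep '[{"tx":0.22,"ty":-0.183,"tz":0,"turn":0.115,"gripper":255},{"tx":0.22,"ty":-0.183,"tz":0,"turn":0.115,"gripper":255},{"tx":0.22,"ty":-0.183,"tz":0,"turn":0.115,"gripper":255},{"tx":0.22,"ty":-0.183,"tz":0,"turn":0.115,"gripper":255},{"tx":0.22,"ty":-0.183,"tz":0,"turn":0.115,"gripper":255},{"tx":0.22,"ty":-0.183,"tz":0,"turn":0.115,"gripper":255},{"tx":0.22,"ty":-0.183,"tz":0,"turn":0.115,"gripper":255},{"tx":0.22,"ty":-0.183,"tz":0,"turn":0.115,"gripper":255},{"tx":0.22,"ty":-0.183,"tz":0,"turn":0.115,"gripper":255},{"tx":0.22,"ty":-0.183,"tz":0,"turn":0.115,"gripper":255},{"tx":0.22,"ty":-0.183,"tz":0,"turn":0.115,"gripper":255}]'
python3 d.py .641,-.047,.010,-1.5
```

```text
time_s: 4.65
ee_pos: [0.6392, -0.0477, 0.0841]
tcp_rot: [-3.142, 0.001, -0.028]
ft_force: [0.0, 0.8, -0.7]
grip_width: 0.0124
finger_force: 59.0
t 4.7 [ 0.6392 -0.0477  0.0841] [-180.     0.    -1.6] w 0.0124
tx 0.002 ty -0.001 tz 0.074 turn -0.002
```

```bash
python3 -m creep '[{"tx":0,"ty":0,"tz":0.04,"turn":0,"gripper":255},{"tx":0,"ty":0,"tz":0.074,"turn":0,"gripper":255},{"tx":0,"ty":0,"tz":0.074,"turn":0,"gripper":255},{"tx":0,"ty":0,"tz":0.074,"turn":0,"gripper":255},{"tx":0,"ty":0,"tz":0.074,"turn":0,"gripper":255},{"tx":0,"ty":0,"tz":0.074,"turn":0,"gripper":160},{"tx":0,"ty":0,"tz":0.074,"turn":0,"gripper":160},{"tx":0,"ty":0,"tz":0.074,"turn":0,"gripper":160},{"tx":0,"ty":0,"tz":0.074,"turn":0,"gripper":160},{"tx":0,"ty":0,"tz":0.03,"turn":0,"gripper":160},{"tx":0,"ty":0,"tz":-0.01,"turn":0,"gripper":160},{"tx":0,"ty":0,"tz":-0.01,"turn":0,"gripper":160}]'
python3 d.py .452,.123,.08,-15
```

```text
time_s: 5.85
ee_pos: [0.6455, -0.0476, 0.102]
tcp_rot: [3.139, -0.014, -0.026]
ft_force: [1.1, -0.5, 0.7]
grip_width: 0.0318
finger_force: 0.0
t 5.8 [ 0.6455 -0.0476  0.102 ] [179.9  -0.8  -1.5] w 0.0318
tx -0.198 ty -0.166 tz 0.022 turn 0.236
```

```bash
python3 -m creep '[{"tx":-0.192,"ty":-0.166,"tz":0.014,"turn":0.236,"gripper":60},{"tx":-0.192,"ty":-0.166,"tz":0.014,"turn":0.236,"gripper":60},{"tx":-0.192,"ty":-0.166,"tz":0.014,"turn":0.236,"gripper":60},{"tx":-0.192,"ty":-0.166,"tz":0.014,"turn":0.236,"gripper":60},{"tx":-0.192,"ty":-0.166,"tz":0.014,"turn":0.236,"gripper":60},{"tx":-0.192,"ty":-0.166,"tz":0.014,"turn":0.236,"gripper":60},{"tx":-0.192,"ty":-0.166,"tz":0.014,"turn":0.236,"gripper":60},{"tx":-0.192,"ty":-0.166,"tz":0.014,"turn":0.236,"gripper":60},{"tx":-0.192,"ty":-0.166,"tz":0.014,"turn":0.236,"gripper":60},{"tx":-0.192,"ty":-0.166,"tz":0.014,"turn":0.236,"gripper":60},{"tx":-0.192,"ty":-0.166,"tz":0.014,"turn":0.236,"gripper":60},{"tx":-0.192,"ty":-0.166,"tz":0.014,"turn":0.236,"gripper":60}]'
python3 d.py .452,.123,.005,-15
python3 - <<'E'
from h import *
p=imaging.camera("wrist"); save(p,"w2.png",s=1.2)
p=imaging.camera("top"); save(p,"t2.png",(130,280,90,480),1.8)
for d in landmark_of(p,"red_tube_mid")[:2]: print(d["p"],np.round(d["xyz"],3))
E
```

```text
time_s: 7.05
ee_pos: [0.4529, 0.1239, 0.0803]
tcp_rot: [-3.142, -0.0, -0.263]
ft_force: [-0.8, 1.5, 0.3]
grip_width: 0.0653
finger_force: 0.0
t 7.0 [0.4529 0.1239 0.0803] [-180.    -0.   -15.1] w 0.0653
tx -0.001 ty 0.001 tz 0.075 turn -0.001
0.67 [ 0.637 -0.05   0.01 ]
```

View pics/w2.png

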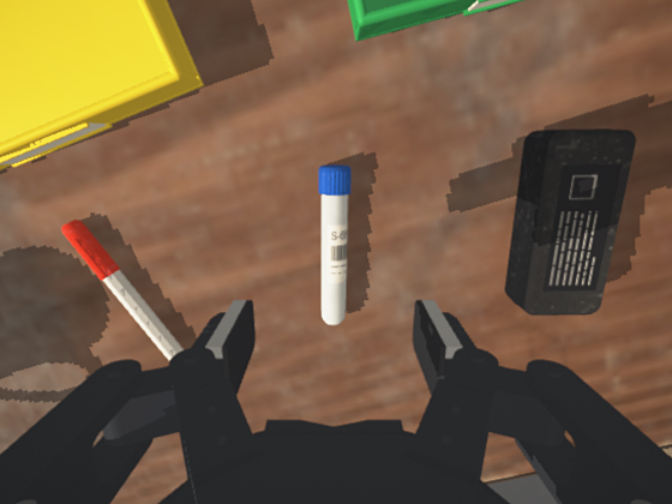

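View pics/t2.png

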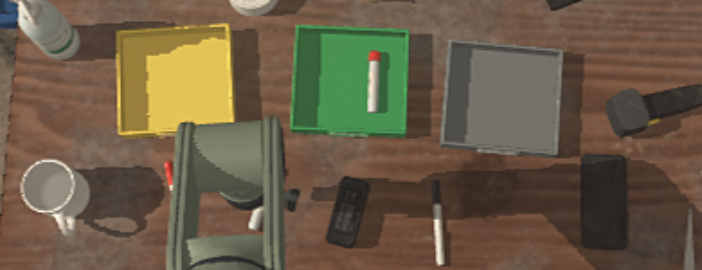

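The red tube lies flat in the green tray (crop 375,80). The blue tube (334,240) is centred between the pads, clear of the red marker. Grasp.

```bash
python3 -m creep '[{"tx":0,"ty":0,"tz":0.04,"turn":0,"gripper":60},{"tx":0,"ty":0,"tz":0.074,"turn":0,"gripper":60},{"tx":0,"ty":0,"tz":0.074,"turn":0,"gripper":60},{"tx":0,"ty":0,"tz":0.074,"turn":0,"gripper":60},{"tx":0,"ty":0,"tz":0.074,"turn":0,"gripper":255},{"tx":0,"ty":0,"tz":0.074,"turn":0,"gripper":255},{"tx":0,"ty":0,"tz":0.074,"turn":0,"gripper":255},{"tx":0,"ty":0,"tz":0.074,"turn":0,"gripper":255},{"tx":0,"ty":0,"tz":0.074,"turn":0,"gripper":255},{"tx":0,"ty":0,"tz":0.074,"turn":0,"gripper":255},{"tx":0,"ty":0,"tz":0.074,"turn":0,"gripper":255},{"tx":0,"ty":0,"tz":0.074,"turn":0,"gripper":255}]'
python3 -m creep '[{"tx":0,"ty":0,"tz":-0.04,"turn":0,"gripper":255},{"tx":0,"ty":0,"tz":-0.08,"turn":0,"gripper":255},{"tx":0,"ty":0,"tz":-0.08,"turn":0,"gripper":255},{"tx":0,"ty":0,"tz":-0.08,"turn":0,"gripper":255},{"tx":0,"ty":0,"tz":-0.08,"turn":0,"gripper":255}]'
python3 d.py .643,.023,.085,-1.5
```

```text
time_s: 8.4
ee_pos: [0.4536, 0.1245, 0.0079]
tcp_rot: [-3.141, -0.002, -0.262]
ft_force: [-1.0, -0.3, 8.1]
grip_width: 0.0123
finger_force: 58.6
time_s: 8.9
ee_pos: [0.4514, 0.1243, 0.0855]
tcp_rot: [3.141, 0.002, -0.262]
ft_force: [-0.7, -0.4, -0.8]
grip_width: 0.0123
finger_force: 58.9
t 8.9 [0.4514 0.1243 0.0855] [ 1.8e+02  1.0e-01 -1.5e+01] w 0.0123
tx 0.211 ty 0.048 tz 0.000 turn -0.236
```

```bash
python3 -m creep '[{"tx":0.211,"ty":0.048,"tz":0,"turn":-0.236,"gripper":255},{"tx":0.211,"ty":0.048,"tz":0,"turn":-0.236,"gripper":255},{"tx":0.211,"ty":0.048,"tz":0,"turn":-0.236,"gripper":255},{"tx":0.211,"ty":0.048,"tz":0,"turn":-0.236,"gripper":255},{"tx":0.211,"ty":0.048,"tz":0,"turn":-0.236,"gripper":255},{"tx":0.211,"ty":0.048,"tz":0,"turn":-0.236,"gripper":255},{"tx":0.211,"ty":0.048,"tz":0,"turn":-0.236,"gripper":255},{"tx":0.211,"ty":0.048,"tz":0,"turn":-0.236,"gripper":255},{"tx":0.211,"ty":0.048,"tz":0,"turn":-0.236,"gripper":255},{"tx":0.211,"ty":0.048,"tz":0,"turn":-0.236,"gripper":255},{"tx":0.211,"ty":0.048,"tz":0,"turn":-0.236,"gripper":255}]'
python3 d.py .641,.023,.012,-1.5
```

```text
time_s: 10.0
ee_pos: [0.6434, 0.0238, 0.0866]
tcp_rot: [3.142, -0.0, -0.025]
ft_force: [0.1, -0.5, -0.8]
grip_width: 0.0122
finger_force: 58.9
t 10.0 [0.6434 0.0238 0.0866] [180.   -0.   -1.5] w 0.0122
tx -0.002 ty 0.001 tz 0.075 turn 0.001
```

```bash
python3 -m creep '[{"tx":0,"ty":0,"tz":0.04,"turn":0,"gripper":255},{"tx":0,"ty":0,"tz":0.075,"turn":0,"gripper":255},{"tx":0,"ty":0,"tz":0.075,"turn":0,"gripper":255},{"tx":0,"ty":0,"tz":0.075,"turn":0,"gripper":255},{"tx":0,"ty":0,"tz":0.075,"turn":0,"gripper":255},{"tx":0,"ty":0,"tz":0.075,"turn":0,"gripper":160},{"tx":0,"ty":0,"tz":0.075,"turn":0,"gripper":160},{"tx":0,"ty":0,"tz":0.075,"turn":0,"gripper":160},{"tx":0,"ty":0,"tz":0.075,"turn":0,"gripper":160},{"tx":0,"ty":0,"tz":0.03,"turn":0,"gripper":160},{"tx":0,"ty":0,"tz":-0.01,"turn":0,"gripper":160},{"tx":0,"ty":0,"tz":-0.01,"turn":0,"gripper":160}]'
python3 d.py .444,-.013,.08,-15
```

```text
time_s: 11.2
ee_pos: [0.6494, 0.0228, 0.104]
tcp_rot: [3.141, -0.014, -0.026]
ft_force: [-0.3, 0.1, 0.9]
grip_width: 0.0317
finger_force: 0.0
t 11.2 [0.6494 0.0228 0.104 ] [179.9  -0.8  -1.5] w 0.0317
tx -0.204 ty 0.041 tz 0.024 turn 0.236
```

```bash
python3 -m creep '[{"tx":-0.199,"ty":0.041,"tz":0.01,"turn":0.236,"gripper":0},{"tx":-0.199,"ty":0.041,"tz":0.01,"turn":0.236,"gripper":0},{"tx":-0.199,"ty":0.041,"tz":0.01,"turn":0.236,"gripper":0},{"tx":-0.199,"ty":0.041,"tz":0.01,"turn":0.236,"gripper":0},{"tx":-0.199,"ty":0.041,"tz":0.01,"turn":0.236,"gripper":0},{"tx":-0.199,"ty":0.041,"tz":0.01,"turn":0.236,"gripper":0},{"tx":-0.199,"ty":0.041,"tz":0.01,"turn":0.236,"gripper":0},{"tx":-0.199,"ty":0.041,"tz":0.01,"turn":0.236,"gripper":0},{"tx":-0.199,"ty":0.041,"tz":0.01,"turn":0.236,"gripper":0},{"tx":-0.199,"ty":0.041,"tz":0.01,"turn":0.236,"gripper":0},{"tx":-0.199,"ty":0.041,"tz":0.01,"turn":0.236,"gripper":0}]'
python3 d.py .444,-.013,.005,-15
python3 - <<'E'
from h import *
p=imaging.camera("wrist"); save(p,"w3.png",s=1.2)
for d in landmark_of(p,"power_brick_mid")[:2]: print(d["p"],np.round(d["xyz"],3))
E
```

```text
time_s: 12.3
ee_pos: [0.4443, -0.0124, 0.0863]
tcp_rot: [-3.142, -0.0, -0.262]
ft_force: [-0.0, 0.2, 0.0]
grip_width: 0.0854
finger_force: 0.0
t 12.3 [ 0.4443 -0.0124  0.0863] [-180.   -0.  -15.] w 0.0854
tx -0.000 ty 0.001 tz 0.081 turn -0.000
0.68 [ 0.439 -0.01   0.01 ]
```

View pics/w3.png

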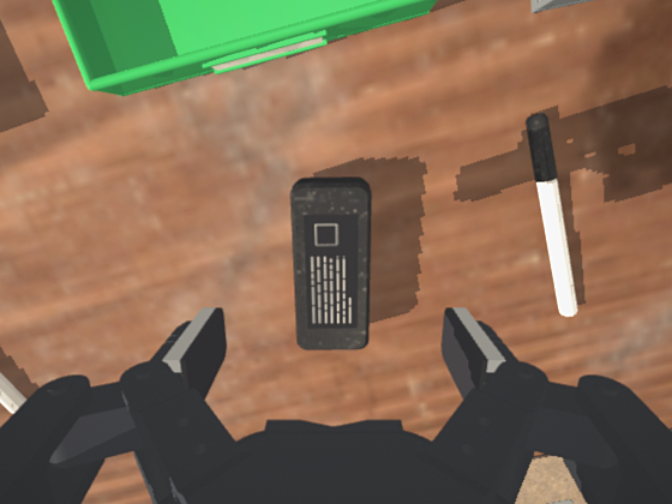

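The brick (332,262) is centred between the pads and aligned with them. Grasp it.

```bash
python3 -m creep '[{"tx":0,"ty":0,"tz":0.04,"turn":0,"gripper":0},{"tx":0,"ty":0,"tz":0.08,"turn":0,"gripper":0},{"tx":0,"ty":0,"tz":0.08,"turn":0,"gripper":0},{"tx":0,"ty":0,"tz":0.08,"turn":0,"gripper":0},{"tx":0,"ty":0,"tz":0.08,"turn":0,"gripper":255},{"tx":0,"ty":0,"tz":0.08,"turn":0,"gripper":255},{"tx":0,"ty":0,"tz":0.08,"turn":0,"gripper":255},{"tx":0,"ty":0,"tz":0.08,"turn":0,"gripper":255},{"tx":0,"ty":0,"tz":0.08,"turn":0,"gripper":255},{"tx":0,"ty":0,"tz":0.08,"turn":0,"gripper":255},{"tx":0,"ty":0,"tz":0.08,"turn":0,"gripper":255},{"tx":0,"ty":0,"tz":0.08,"turn":0,"gripper":255}]'
python3 -m creep '[{"tx":0,"ty":0,"tz":-0.04,"turn":0,"gripper":255},{"tx":0,"ty":0,"tz":-0.08,"turn":0,"gripper":255},{"tx":0,"ty":0,"tz":-0.08,"turn":0,"gripper":255},{"tx":0,"ty":0,"tz":-0.08,"turn":0,"gripper":255},{"tx":0,"ty":0,"tz":-0.08,"turn":0,"gripper":255}]'
python3 d.py .624,-.249,.085,-4.2
```

```text
time_s: 13.6
ee_pos: [0.446, -0.0127, 0.0086]
tcp_rot: [-3.141, -0.005, -0.262]
ft_force: [-0.8, 2.3, 5.8]
grip_width: 0.0445
finger_force: 63.2
time_s: 14.1
ee_pos: [0.4422, -0.0121, 0.0851]
tcp_rot: [3.141, 0.003, -0.262]
ft_force: [-0.5, 0.2, -2.9]
grip_width: 0.0449
finger_force: 63.5
t 14.1 [ 0.4422 -0.0121  0.0851] [180.    0.2 -15. ] w 0.0449
tx 0.237 ty 0.182 tz 0.000 turn -0.189
```

```bash
python3 -m creep '[{"tx":0.237,"ty":0.182,"tz":0,"turn":-0.189,"gripper":255},{"tx":0.237,"ty":0.182,"tz":0,"turn":-0.189,"gripper":255},{"tx":0.237,"ty":0.182,"tz":0,"turn":-0.189,"gripper":255},{"tx":0.237,"ty":0.182,"tz":0,"turn":-0.189,"gripper":255},{"tx":0.237,"ty":0.182,"tz":0,"turn":-0.189,"gripper":255},{"tx":0.237,"ty":0.182,"tz":0,"turn":-0.189,"gripper":255},{"tx":0.237,"ty":0.182,"tz":0,"turn":-0.189,"gripper":255},{"tx":0.237,"ty":0.182,"tz":0,"turn":-0.189,"gripper":255},{"tx":0.237,"ty":0.182,"tz":0,"turn":-0.189,"gripper":255},{"tx":0.237,"ty":0.182,"tz":0,"turn":-0.189,"gripper":255},{"tx":0.237,"ty":0.182,"tz":0,"turn":-0.189,"gripper":255}]'
python3 d.py .624,-.249,.013,-4.2
```

```text
time_s: 15.2
ee_pos: [0.6248, -0.2483, 0.0862]
tcp_rot: [-3.141, 0.001, -0.072]
ft_force: [-0.7, 0.6, -3.0]
grip_width: 0.0446
finger_force: 63.5
t 15.2 [ 0.6248 -0.2483  0.0862] [-180.     0.    -4.1] w 0.0446
tx -0.001 ty 0.001 tz 0.073 turn 0.001
```

```bash
python3 -m creep '[{"tx":0,"ty":0,"tz":0.04,"turn":0,"gripper":255},{"tx":0,"ty":0,"tz":0.073,"turn":0,"gripper":255},{"tx":0,"ty":0,"tz":0.073,"turn":0,"gripper":255},{"tx":0,"ty":0,"tz":0.073,"turn":0,"gripper":255},{"tx":0,"ty":0,"tz":0.073,"turn":0,"gripper":255},{"tx":0,"ty":0,"tz":0.073,"turn":0,"gripper":60},{"tx":0,"ty":0,"tz":0.073,"turn":0,"gripper":60},{"tx":0,"ty":0,"tz":0.073,"turn":0,"gripper":60},{"tx":0,"ty":0,"tz":0.073,"turn":0,"gripper":60},{"tx":0,"ty":0,"tz":0.03,"turn":0,"gripper":60},{"tx":0,"ty":0,"tz":-0.01,"turn":0,"gripper":60},{"tx":0,"ty":0,"tz":-0.01,"turn":0,"gripper":60}]'
python3 d.py .429,-.150,.08,3.1
```

```text
time_s: 16.4
ee_pos: [0.6305, -0.2524, 0.1045]
tcp_rot: [3.135, -0.013, -0.073]
ft_force: [0.4, -0.2, 1.3]
grip_width: 0.0659
finger_force: 0.0
t 16.4 [ 0.6305 -0.2524  0.1045] [179.6  -0.8  -4.2] w 0.0659
tx -0.208 ty -0.087 tz 0.025 turn -0.127
```

```bash
python3 -m creep '[{"tx":-0.203,"ty":-0.084,"tz":0.016,"turn":-0.127,"gripper":60},{"tx":-0.203,"ty":-0.084,"tz":0.016,"turn":-0.127,"gripper":60},{"tx":-0.203,"ty":-0.084,"tz":0.016,"turn":-0.127,"gripper":60},{"tx":-0.203,"ty":-0.084,"tz":0.016,"turn":-0.127,"gripper":60},{"tx":-0.203,"ty":-0.084,"tz":0.016,"turn":-0.127,"gripper":60},{"tx":-0.203,"ty":-0.084,"tz":0.016,"turn":-0.127,"gripper":60},{"tx":-0.203,"ty":-0.084,"tz":0.016,"turn":-0.127,"gripper":60},{"tx":-0.203,"ty":-0.084,"tz":0.016,"turn":-0.127,"gripper":60},{"tx":-0.203,"ty":-0.084,"tz":0.016,"turn":-0.127,"gripper":60},{"tx":-0.203,"ty":-0.084,"tz":0.016,"turn":-0.127,"gripper":60},{"tx":-0.203,"ty":-0.084,"tz":0.016,"turn":-0.127,"gripper":60}]'
python3 d.py .429,-.150,.003,3.1
python3 - <<'E'
from h import *
p=imaging.camera("wrist"); save(p,"w4.png",s=1.2)
E
```

```text
time_s: 17.5
ee_pos: [0.4297, -0.1514, 0.0803]
tcp_rot: [3.142, -0.0, 0.054]
ft_force: [-0.9, -0.5, 0.7]
grip_width: 0.0652
finger_force: 0.0
t 17.5 [ 0.4297 -0.1514  0.0803] [180.   -0.    3.1] w 0.0652
tx -0.001 ty -0.001 tz 0.077 turn -0.000
```

View pics/w4.png

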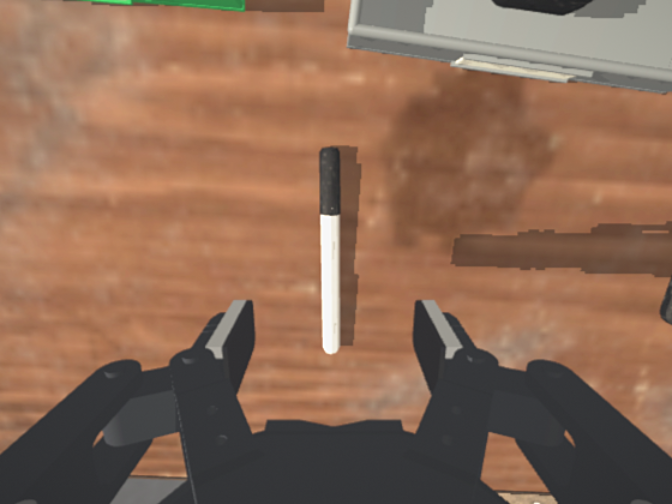

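The black marker (330,250) is centred and parallel to the pads, and the brick shows in the grey tray. Grasp it.

```bash
python3 -m creep '[{"tx":0,"ty":0,"tz":0.04,"turn":0,"gripper":60},{"tx":0,"ty":0,"tz":0.076,"turn":0,"gripper":60},{"tx":0,"ty":0,"tz":0.076,"turn":0,"gripper":60},{"tx":0,"ty":0,"tz":0.076,"turn":0,"gripper":60},{"tx":0,"ty":0,"tz":0.076,"turn":0,"gripper":255},{"tx":0,"ty":0,"tz":0.076,"turn":0,"gripper":255},{"tx":0,"ty":0,"tz":0.076,"turn":0,"gripper":255},{"tx":0,"ty":0,"tz":0.076,"turn":0,"gripper":255},{"tx":0,"ty":0,"tz":0.076,"turn":0,"gripper":255},{"tx":0,"ty":0,"tz":0.076,"turn":0,"gripper":255},{"tx":0,"ty":0,"tz":0.076,"turn":0,"gripper":255},{"tx":0,"ty":0,"tz":0.076,"turn":0,"gripper":255}]'
python3 -m creep '[{"tx":0,"ty":0,"tz":-0.04,"turn":0,"gripper":255},{"tx":0,"ty":0,"tz":-0.08,"turn":0,"gripper":255},{"tx":0,"ty":0,"tz":-0.08,"turn":0,"gripper":255},{"tx":0,"ty":0,"tz":-0.08,"turn":0,"gripper":255},{"tx":0,"ty":0,"tz":-0.08,"turn":0,"gripper":255}]'
python3 d.py .645,.227,.085,5
python3 - <<'E'
from h import *
p=imaging.camera("wrist"); save(p,"w5.png",s=1)
E
```

```text
time_s: 18.75
ee_pos: [0.4301, -0.1516, 0.0057]
tcp_rot: [3.14, -0.002, 0.054]
ft_force: [-1.4, 1.6, 6.9]
grip_width: 0.0082
finger_force: 59.1
time_s: 19.25
ee_pos: [0.4283, -0.1505, 0.0835]
tcp_rot: [-3.141, 0.002, 0.054]
ft_force: [-0.5, -0.2, -0.2]
grip_width: 0.0086
finger_force: 58.8
t 19.2 [ 0.4283 -0.1505  0.0835] [-1.799e+02  1.000e-01  3.100e+00] w 0.0086
tx 0.237 ty -0.365 tz -0.002 turn -0.033
```

View pics/w5.png

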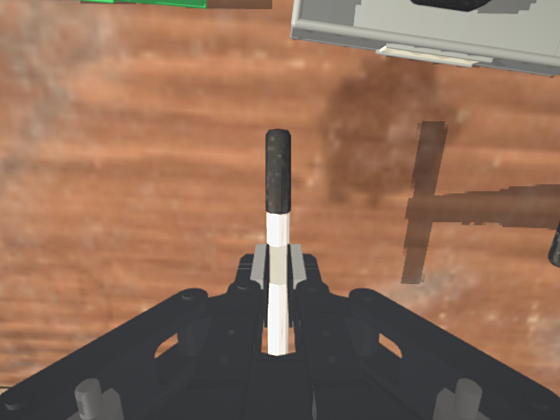

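Pen held level. On to the yellow tray.

```bash
python3 -m creep '[{"tx":0.237,"ty":-0.365,"tz":-0.01,"turn":-0.033,"gripper":255},{"tx":0.237,"ty":-0.365,"tz":-0.01,"turn":-0.033,"gripper":255},{"tx":0.237,"ty":-0.365,"tz":-0.01,"turn":-0.033,"gripper":255},{"tx":0.237,"ty":-0.365,"tz":-0.01,"turn":-0.033,"gripper":255},{"tx":0.237,"ty":-0.365,"tz":-0.01,"turn":-0.033,"gripper":255},{"tx":0.237,"ty":-0.365,"tz":-0.01,"turn":-0.033,"gripper":255},{"tx":0.237,"ty":-0.365,"tz":-0.01,"turn":-0.033,"gripper":255},{"tx":0.237,"ty":-0.365,"tz":-0.01,"turn":-0.033,"gripper":255},{"tx":0.237,"ty":-0.365,"tz":-0.01,"turn":-0.033,"gripper":255},{"tx":0.237,"ty":-0.365,"tz":-0.01,"turn":-0.033,"gripper":255},{"tx":0.237,"ty":-0.365,"tz":-0.01,"turn":-0.033,"gripper":255},{"tx":0.237,"ty":-0.365,"tz":-0.01,"turn":-0.033,"gripper":255}]'
python3 d.py .643,.227,.010,5
```

```text
time_s: 20.5
ee_pos: [0.6447, 0.2249, 0.0924]
tcp_rot: [3.141, 0.004, 0.086]
ft_force: [0.3, -0.7, 0.0]
grip_width: 0.0085
finger_force: 58.9
t 20.5 [0.6447 0.2249 0.0924] [179.9   0.2   4.9] w 0.0085
tx -0.002 ty -0.002 tz 0.082 turn -0.001
```

```bash
python3 -m creep '[{"tx":-0.002,"ty":-0.002,"tz":0.04,"turn":0,"gripper":255},{"tx":-0.002,"ty":-0.002,"tz":0.082,"turn":0,"gripper":255},{"tx":-0.002,"ty":-0.002,"tz":0.082,"turn":0,"gripper":255},{"tx":-0.002,"ty":-0.002,"tz":0.082,"turn":0,"gripper":255},{"tx":-0.002,"ty":-0.002,"tz":0.082,"turn":0,"gripper":255},{"tx":-0.002,"ty":-0.002,"tz":0.082,"turn":0,"gripper":170},{"tx":-0.002,"ty":-0.002,"tz":0.082,"turn":0,"gripper":170},{"tx":-0.002,"ty":-0.002,"tz":0.082,"turn":0,"gripper":170},{"tx":-0.002,"ty":-0.002,"tz":0.082,"turn":0,"gripper":170},{"tx":-0.002,"ty":-0.002,"tz":0.04,"turn":0,"gripper":170},{"tx":-0.002,"ty":-0.002,"tz":0,"turn":0,"gripper":170},{"tx":-0.002,"ty":-0.002,"tz":0,"turn":0,"gripper":170}]'
python3 d.py .451,.251,.08,14.9
```

```text
time_s: 21.7
ee_pos: [0.6494, 0.2294, 0.1025]
tcp_rot: [-3.14, -0.014, 0.087]
ft_force: [1.4, 0.0, 1.0]
grip_width: 0.0286
finger_force: 0.0
t 21.7 [0.6494 0.2294 0.1025] [-179.9   -0.8    5. ] w 0.0286
tx -0.196 ty -0.039 tz 0.022 turn -0.173
```

```bash
python3 -m creep '[{"tx":-0.189,"ty":-0.041,"tz":0.012,"turn":-0.173,"gripper":60},{"tx":-0.189,"ty":-0.041,"tz":0.012,"turn":-0.173,"gripper":60},{"tx":-0.189,"ty":-0.041,"tz":0.012,"turn":-0.173,"gripper":60},{"tx":-0.189,"ty":-0.041,"tz":0.012,"turn":-0.173,"gripper":60},{"tx":-0.189,"ty":-0.041,"tz":0.012,"turn":-0.173,"gripper":60},{"tx":-0.189,"ty":-0.041,"tz":0.012,"turn":-0.173,"gripper":60},{"tx":-0.189,"ty":-0.041,"tz":0.012,"turn":-0.173,"gripper":60},{"tx":-0.189,"ty":-0.041,"tz":0.012,"turn":-0.173,"gripper":60},{"tx":-0.189,"ty":-0.041,"tz":0.012,"turn":-0.173,"gripper":60},{"tx":-0.189,"ty":-0.041,"tz":0.012,"turn":-0.173,"gripper":60},{"tx":-0.189,"ty":-0.041,"tz":0.012,"turn":-0.173,"gripper":60}]'
python3 d.py .451,.251,.004,14.9
python3 - <<'E'
from h import *
p=imaging.camera("wrist"); save(p,"w6.png",s=1.2)
E
```

```text
time_s: 22.8
ee_pos: [0.4527, 0.2523, 0.0823]
tcp_rot: [3.142, -0.0, 0.259]
ft_force: [-0.6, 0.8, -0.4]
grip_width: 0.0653
finger_force: 0.0
t 22.8 [0.4527 0.2523 0.0823] [180.   -0.   14.9] w 0.0653
tx -0.002 ty 0.001 tz 0.078 turn -0.001
```

View pics/w6.png

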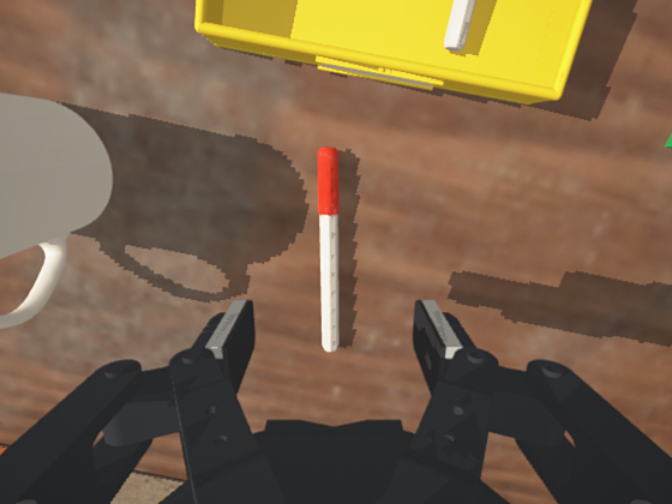

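The red marker (328,250) is centred and the mug is clear on the left. Grasp and lift.

```bash
python3 -m creep '[{"tx":-0.002,"ty":0,"tz":0.04,"turn":0,"gripper":60},{"tx":-0.002,"ty":0,"tz":0.078,"turn":0,"gripper":60},{"tx":-0.002,"ty":0,"tz":0.078,"turn":0,"gripper":60},{"tx":-0.002,"ty":0,"tz":0.078,"turn":0,"gripper":60},{"tx":-0.002,"ty":0,"tz":0.078,"turn":0,"gripper":255},{"tx":-0.002,"ty":0,"tz":0.078,"turn":0,"gripper":255},{"tx":-0.002,"ty":0,"tz":0.078,"turn":0,"gripper":255},{"tx":-0.002,"ty":0,"tz":0.078,"turn":0,"gripper":255},{"tx":-0.002,"ty":0,"tz":0.078,"turn":0,"gripper":255},{"tx":-0.002,"ty":0,"tz":0.078,"turn":0,"gripper":255},{"tx":-0.002,"ty":0,"tz":0.078,"turn":0,"gripper":255},{"tx":-0.002,"ty":0,"tz":0.078,"turn":0,"gripper":255}]'
python3 -m creep '[{"tx":0,"ty":0,"tz":-0.04,"turn":0,"gripper":255},{"tx":0,"ty":0,"tz":-0.085,"turn":0,"gripper":255},{"tx":0,"ty":0,"tz":-0.085,"turn":0,"gripper":255},{"tx":0,"ty":0,"tz":-0.085,"turn":0,"gripper":255},{"tx":0,"ty":0,"tz":-0.085,"turn":0,"gripper":255}]'
python3 d.py .637,.297,.09,5
```

```text
time_s: 24.05
ee_pos: [0.4514, 0.2523, 0.0058]
tcp_rot: [-3.141, -0.002, 0.26]
ft_force: [-0.7, 0.1, 7.1]
grip_width: 0.0086
finger_force: 59.1
time_s: 24.55
ee_pos: [0.4492, 0.2516, 0.0884]
tcp_rot: [3.141, 0.002, 0.26]
ft_force: [-0.9, -0.9, -0.2]
grip_width: 0.0086
finger_force: 58.8
t 24.6 [0.4492 0.2516 0.0884] [1.80e+02 1.00e-01 1.49e+01] w 0.0086
tx 0.193 ty 0.004 tz -0.002 turn 0.173
```

```bash
python3 -m creep '[{"tx":0.193,"ty":0.004,"tz":-0.002,"turn":0.173,"gripper":255},{"tx":0.193,"ty":0.004,"tz":-0.002,"turn":0.173,"gripper":255},{"tx":0.193,"ty":0.004,"tz":-0.002,"turn":0.173,"gripper":255},{"tx":0.193,"ty":0.004,"tz":-0.002,"turn":0.173,"gripper":255},{"tx":0.193,"ty":0.004,"tz":-0.002,"turn":0.173,"gripper":255},{"tx":0.193,"ty":0.004,"tz":-0.002,"turn":0.173,"gripper":255},{"tx":0.193,"ty":0.004,"tz":-0.002,"turn":0.173,"gripper":255},{"tx":0.193,"ty":0.004,"tz":-0.002,"turn":0.173,"gripper":255},{"tx":0.193,"ty":0.004,"tz":-0.002,"turn":0.173,"gripper":255},{"tx":0.193,"ty":0.004,"tz":-0.002,"turn":0.173,"gripper":255}]'
python3 d.py .638,.297,.010,5
```

```text
time_s: 25.55
ee_pos: [0.6373, 0.2977, 0.0919]
tcp_rot: [-3.141, -0.0, 0.087]
ft_force: [-0.2, 1.1, 0.5]
grip_width: 0.0087
finger_force: 58.8
t 25.6 [0.6373 0.2977 0.0919] [-180.   -0.    5.] w 0.0087
tx 0.001 ty 0.001 tz 0.082 turn -0.000
```

Place it, then rise and back away so the top camera has a clear view.

```bash
python3 -m creep '[{"tx":0.001,"ty":0,"tz":0.04,"turn":0,"gripper":255},{"tx":0.001,"ty":0,"tz":0.082,"turn":0,"gripper":255},{"tx":0.001,"ty":0,"tz":0.082,"turn":0,"gripper":255},{"tx":0.001,"ty":0,"tz":0.082,"turn":0,"gripper":255},{"tx":0.001,"ty":0,"tz":0.082,"turn":0,"gripper":255},{"tx":0.001,"ty":0,"tz":0.082,"turn":0,"gripper":170},{"tx":0.001,"ty":0,"tz":0.082,"turn":0,"gripper":170},{"tx":0.001,"ty":0,"tz":0.082,"turn":0,"gripper":170},{"tx":0.001,"ty":0,"tz":0.082,"turn":0,"gripper":170},{"tx":0.001,"ty":0,"tz":0.04,"turn":0,"gripper":170},{"tx":0.001,"ty":0,"tz":-0.02,"turn":0,"gripper":170},{"tx":0.001,"ty":0,"tz":-0.02,"turn":0,"gripper":170}]'
python3 -m creep '[{"tx":-0.2,"ty":0.2,"tz":-0.1,"turn":0,"gripper":170},{"tx":-0.2,"ty":0.2,"tz":-0.1,"turn":0,"gripper":170},{"tx":-0.2,"ty":0.2,"tz":-0.1,"turn":0,"gripper":170},{"tx":-0.2,"ty":0.2,"tz":-0.1,"turn":0,"gripper":170},{"tx":-0.2,"ty":0.2,"tz":-0.1,"turn":0,"gripper":170},{"tx":-0.2,"ty":0.2,"tz":-0.1,"turn":0,"gripper":170},{"tx":-0.2,"ty":0.2,"tz":-0.1,"turn":0,"gripper":170},{"tx":-0.2,"ty":0.2,"tz":-0.1,"turn":0,"gripper":170},{"tx":-0.2,"ty":0.2,"tz":-0.1,"turn":0,"gripper":170},{"tx":-0.2,"ty":0.2,"tz":-0.1,"turn":0,"gripper":170}]'
python3 - <<'E'
from h import *
p=imaging.camera("top"); save(p,"t7.png",(120,280,80,480),1.9); C=cloud(p)
for n in ["black_marker_mid","red_marker_mid","red_tube_mid","blue_tube_mid","power_brick_mid","phone","mug"]:
    for d in landmark_of(p,n)[:1]: print(n,round(d["p"],2),np.round(d["xyz"],3))
for n,c,yaw in [("yellow",(.642,.262),5),("green",(.649,-.012),-1.5),("grey",(.624,-.249),-4.2)]:
    a=np.radians(yaw); d=C[...,:2]-c; lx=d@[np.cos(a),np.sin(a)]; ly=d@[-np.sin(a),np.cos(a)]
    m=(abs(lx)<.076)&(abs(ly)<.08)&(C[...,2]>.009)&(C[...,2]<.06)
    k,l,st,_=cv2.connectedComponentsWithStats(m.astype(np.uint8))
    for i in range(1,k):
        if st[i,4]>40:
            q=l==i; r=cv2.minAreaRect(np.stack([lx[q],ly[q]],1).astype(np.float32)*1000)
            print(n,np.round(r[0]),np.round(r[1]),"z95 %.3f"%np.percentile(C[q][:,2],95))
E
```

```text
time_s: 26.75
ee_pos: [0.6435, 0.2993, 0.1195]
tcp_rot: [-3.139, -0.013, 0.087]
ft_force: [1.2, 0.4, 0.9]
grip_width: 0.0285
finger_force: 0.0
time_s: 27.75
ee_pos: [0.4573, 0.0819, 0.2107]
tcp_rot: [-3.141, 0.001, 0.088]
ft_force: [0.1, -0.4, 0.3]
grip_width: 0.0286
finger_force: 0.0
black_marker_mid 0.45 [0.647 0.225 0.009]
red_marker_mid 0.44 [0.642 0.295 0.01 ]
red_tube_mid 0.58 [ 0.638 -0.05   0.008]
blue_tube_mid 0.48 [0.645 0.023 0.012]
power_brick_mid 0.92 [ 0.62  -0.244  0.018]
phone 0.68 [ 0.466 -0.405  0.001]
mug 0.89 [ 0.446  0.423 -0.002]
yellow [ 25. -38.] [81. 14.] z95 0.019
yellow [ 0. 34.] [ 14. 130.] z95 0.019
green [ 2. 32.] [20. 98.] z95 0.024
green [  3. -36.] [105.  20.] z95 0.023
grey [-4. -2.] [106.  47.] z95 0.038
```

View pics/t7.png

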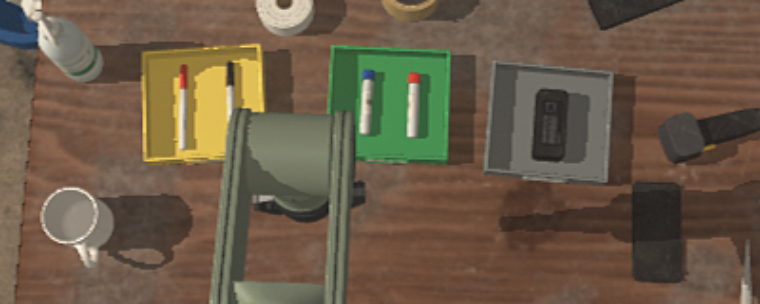

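The top view shows all five items flat in their trays: pens at (183,105) and (230,90), tubes at (367,100) and (413,105), brick at (550,125). Phone and mug read within 2 mm of where they started. I'll hand it in.

```bash
python3 -c "
from h import *
print(workorder.sign_off())"
```

```text
the job is handed in; nothing more can be done
None
```

The job is handed in at about 28 s: both pens are in the yellow tray, both tubes in the green and the brick in the grey, all lying flat in the last camera check, with the phone and mug unmoved; the sign-off gave no verdict.

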